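Unlatch and uncover a terminal strip

ROBOT

A 7-joint arm with a two-finger parallel gripper is mounted at the origin on a cart in front of the work surface, level with it; the furniture and walls round the work are solid. World frame = base frame: x ahead of the robot, y to its left, z up, the work surface at z = 0. Lengths are in m, angles in rad, forces in N, time in s.
With the tool pointing down it reaches from about 0.425 to 1.025 m from the base axis. Payload 3.6 kg.
Tool frame: the origin (TCP) lies on the centre line of the jaws, within the pads' length; the fingertips stand 19 mm ahead of it and the grasp point (between the pads) is the TCP; z points along the fingers, y is the line along which they close (so a half turn about z gives the same grasp; the last joint's range is limited). The gripper opens to 85 mm and grips with 20 to 120 N. Pads are 22 mm wide; open, the fingers measure 114 mm over their backs; the gripper's body (76 mm by 85 mm) begins 54 mm behind the grasp point. The pads swing forward as they close: fully open they stand 13 mm farther back than shut.
Start: joints at [1.188, 0.591, 0.048, 1.609, -0.033, 0.943, -0.034], TCP at [0.206, -0.695, 0.25] pointing down, gripper open.
Joint ranges: [-2.69, 2.69], [-0.47, 2.24], [-1.27, 1.36], [0.19, 2.51], [-1.53, 4.68], [0.08, 2.07], [-3.09, 3.09]. Speed limits (rad/s): [2.57, 2.57, 3.14, 3.14, 3.14, 3.14, 3.14].

INTERFACE

Orientations are given as a unit quaternion [x, y, z, w].
In Python, from rig import robot gives the robot as it stands.
- The arm moves only by the tool arm_command, never from a script. Its argument "series" is text: rows parted by semicolons, each of 7 numbers parted by spaces: the turn, a rotation vector about the world's x, y, z in degrees, then the shift along the world's x, y, z in cm, then the finger opening in cm, from 0 to 8.54. A call has 1 to 10 rows; each row shifts and turns the commanded pose from where the row before left it; what a row does not reach is not made up. A row lasts 1/12 s, in which the tool goes at most 41.7 mm and 7.16 degrees, less where a joint would pass 70% of its speed; a pose out of reach is approached as far as the arm can. A call with a gripper value outside its range is refused whole. The fingers move at their own pace and stop on an object; "force" is the grip in N (left out, the last holds). Time passes only in rows, so rows that do not move let the fingers close. It gives the time, the measured TCP pose, the force and the opening at its end, in the units of the state.
- robot.observe(): the state, without advancing time (a new reading comes with each control period).
- robot.camera(name): name is "side" or "top"; returns a dict with "color" (400x640x3 uint8, red, green, blue), "fx", "fy", "cx", "cy" (pixels), "dist" ([k1, k2, p1, p2, k3] as OpenCV has them; the pictures are not rectified), "world_to_cam" (4x4, takes a point from world to camera coordinates). Camera axes: x right, y down, z forward; pixel columns grow to the right and rows downward; lengths in m; the calibration is good to about 2 mm. A picture is of the moment at which its call begins. There is no depth.
- robot.close_job(): hands the job in, once; it reports no verdict.
Trained networks look in the newest picture that a camera, given by its name, has taken for a name from the list of things; names that differ only in an ending like _2 or _b are one class to them, and where a whole thing is asked for, a point or a joint stands for the part that bears it (a point fixed in the world has none). Each returns a list of dicts, best first, with "conf" (0 to 1); they miss things now and then, are a little off and sometimes report something else, mostly with a low value. They report only what shows in the picture. A call takes as long as a camera call. They do not tell look-alikes from the thing itself.
- robot.search_frame(thing, camera): "rect" ([left, top, right, bottom] in pixels, round what is visible of it).
The state is a dict: "time": time; "qpos": joint angles; "qvel": joint speeds; "joint_efforts": joint torques, N m; "eef_pos": TCP position; "ee_rot": TCP orientation; "wrist_force": force on the tool from outside, world axes, zero at the start; "moment": the same for the moment, N m; "grip_width": finger opening in m.
Only numpy, scipy, OpenCV 4.12 (cv2) and the standard library are available. Lean on these libraries where they do the work, as an engineer would, in place of code of your own. Each camera call takes 0.05 s, during which the arm holds its last target. There are 200 camera calls.

TASK

Uncover the terminals of the terminal unit on the bench: with a fingertip press the snap tab, the low block on the base at the cover's far end, all the way down, then push the released cover along its rails off the terminal strip and over the tab, until the whole strip lies open. Only press and push: do not lift the cover, and leave the small things standing beside the unit where they are.

Things in the scene. Friction and masses are not known exactly. Their poses are not given: they have to be found in the camera images.
- terminal_unit: Black base plate fixed to the bench, x -72 to +168, y +-67, 12 mm thick. Origin on the bench under the middle of the cover's seat; x axis = the way the cover slides off, z up. Terminal strip on it: x and y +-39, +-25, top 33 mm above the bench. Rails (y +-49 to +-62, top 22 mm high) with lips hold the cover down; end stops block -x from the seat and end its travel at about +106 mm
- snap_tab (a joint): how far the snap tab is pressed down, m: 0 standing proud (locked), 0.009 fully in. It slides straight down, needs about 4 N, and stays where it is left (no spring back). While up it blocks the cover; from 0.0075 on the cover passes over it
- tab_top (a point): middle of the pressing area on top of the snap tab, a grey block 44 mm long (along the unit's x) and 30 mm wide on the plate, just beyond the cover's far (+x) wall; this point is at unit x = 75.5, y = 0 mm, 30 mm from that wall. The top is 22 mm above the bench when up, 13 mm when fully in (1 mm above the plate)
- cover: Grey plastic hood over the strip, about 0.2 kg, slides on the plate: 90 mm long (x), 92 wide (105 over its foot flanges), 44 high, its top 56 mm above the bench. Origin at the middle of its underside, 12 mm above the bench; x axis as the unit's. Seated at unit x = 0; from x = 85 mm on the strip is wholly open, 97 mm is a good amount
- push_face (a point): middle of the outer face of the cover's near (-x) wall, the wall to push on: 90 mm wide, from 36 to 56 mm above the bench, this point 45.5 mm above the bench and 45 mm behind the cover's origin. Below this wall the cover is open, so that it passes over the terminals
- screw_jar: bystander: small round jar, 46 mm wide, 54 mm high; origin at the middle of its underside
- flux_bottle: bystander: small bottle with a needle tip, 34 mm wide, 98 mm high; origin at the middle of its underside
- sfp_module: bystander: small metal plug-in transceiver module, 14 x 59 x 13 mm; origin at the middle of its underside
- bnc_tee: bystander: metal T-shaped coaxial adapter, 27 x 50 x 18 mm; origin at the middle of its underside
Things that resemble listed ones, but are neither listed nor needed, are in the scene too. Leave any blue look-alike of the cover alone.

How it is judged:
On the way, in this order (a step that is already met when the one before it is completed fails the run):
1. the snap tab is pressed fully in while the cover is still on its seat (value of joint snap_tab above 0.0075 m and x of cover in the frame of terminal_unit below 0.01 m), for 0.1 s.
2. the cover is pushed off the terminal strip (x of cover in the frame of terminal_unit above 0.083 m), for 0.1 s.
At the end, for the whole second after the job is handed in: the cover lies flat and at rest on the rails, at least 83 mm along from its seat (the strip wholly open), and the snap tab is in (7.5 mm or more of its 9 mm) (x of cover in the frame of terminal_unit above 0.083 m and value of joint snap_tab above 0.0075 m and linear speed of cover below 0.01 m/s and angle between cover's own z axis and vertical below 0.08 rad); the robot touches nothing.
It fails at once if the cover is lifted or tipped (height (world z) of cover above 0.022 m or angle between cover's own z axis and vertical above 0.15 rad).
It fails at once if a bystander is moved by more than 15 mm (distance of any of screw_jar, flux_bottle, sfp_module, bnc_tee from where it was at the start of the episode above 0.015 m).
It also fails if it takes over 45 s, if anything falls off the work surface, if the arm or the gripper's body presses on something with over 40 N, if the wrist force passes 120 N, or if a joint passes its speed limit or range.

## Working session

There is one attempt and no reset: what is moved stays moved. The work goes in short steps, Python scripts to look and compute and a tool call to move; the robot and the scene stay as the last step left them, time stands still between calls to the robot, and variables do not carry over. Pictures are saved under pics/ and viewed, on a budget of 10 in all, crops included, one or two more only if the job needs it, and the job is handed in when it is done.

Besides the shell and the picture viewer there is one more tool, called after "Call:" in YAML: its name, and indented under it one key for each argument. arm_command: Moves the arm, as the interface text tells. Its arguments: {"type":"object","properties":{"series":{"type":"string"},"force":{"type":"number"}},"required":["series"]}

```bash
mkdir -p pics
cat > h.py <<'E'
import numpy as np, cv2
from rig import robot
def ray(c,u,v,z):
    K=np.array([[c['fx'],0,c['cx']],[0,c['fy'],c['cy']],[0,0,1.]])
    p=cv2.undistortPoints(np.array([[[u,v]]],float),K,np.array(c['dist']))[0,0]
    T=np.array(c['world_to_cam']);R=T[:3,:3];o=-R.T@T[:3,3];d=R.T@np.array([p[0],p[1],1])
    return o+d*(z-o[2])/d[2]
def proj(c,P):
    K=np.array([[c['fx'],0,c['cx']],[0,c['fy'],c['cy']],[0,0,1.]])
    T=np.array(c['world_to_cam'])
    return cv2.projectPoints(np.array(P,float).reshape(-1,3),cv2.Rodrigues(T[:3,:3])[0],T[:3,3],K,np.array(c['dist']))[0][:,0]
E
python3 - <<'E'
from h import *
ims=[]
for n in('top','side'):
    c=robot.camera(n); cv2.imwrite(f'pics/{n}0.png',c['color'][:,:,::-1])
    T=np.array(c['world_to_cam']);print(n,c['fx'],(-T[:3,:3].T@T[:3,3]).round(3))
    for t in('terminal_unit','snap_tab','cover','push_face','screw_jar','flux_bottle','sfp_module','bnc_tee'):
        print(t,[(np.round(r['rect']).astype(int).tolist(),round(r['conf'],2)) for r in robot.search_frame(t,n)][:3])
print(robot.observe())
E
```

```text
top 430.23687083741163 [ 0.35  -0.068  1.047]
terminal_unit [([306, 129, 385, 236], 0.69), ([327, 176, 378, 224], 0.43)]
snap_tab [([333, 163, 348, 183], 0.58)]
cover [([324, 177, 375, 226], 0.91), ([400, 241, 459, 292], 0.83), ([222, 213, 277, 267], 0.58)]
push_face [([219, 140, 271, 190], 0.95), ([325, 176, 374, 223], 0.84), ([397, 242, 455, 291], 0.69)]
screw_jar [([374, 139, 398, 164], 0.93)]
flux_bottle [([296, 224, 311, 239], 0.63), ([334, 162, 349, 185], 0.38)]
sfp_module []
bnc_tee [([282, 168, 300, 180], 0.54)]
side 464.46974478842486 [0.028 0.873 0.733]
terminal_unit [([268, 191, 362, 228], 0.71)]
snap_tab [([298, 202, 314, 209], 0.42)]
cover [([387, 174, 422, 204], 0.92), ([303, 244, 346, 286], 0.89), ([231, 224, 278, 267], 0.72)]
push_face [([305, 242, 346, 285], 0.98), ([387, 175, 425, 204], 0.94), ([230, 224, 282, 268], 0.88)]
screw_jar [([303, 174, 314, 192], 0.78)]
flux_bottle [([335, 214, 346, 242], 0.81)]
sfp_module [([346, 183, 355, 186], 0.55), ([317, 189, 352, 216], 0.51)]
bnc_tee [([278, 223, 294, 233], 0.41)]
{'time': 0.9, 'qpos': array([ 1.18847317,  0.59118539,  0.04839703,  1.60850925, -0.03331634,
        0.94267119, -0.03370813]), 'qvel': array([ 1.88515581e-04, -3.55285188e-04, -1.33919945e-04, -8.65594663e-06,
       -1.06482818e-03, -1.84783073e-03,  8.10086318e-04]), 'joint_efforts': array([ 7.09306107e-06, -5.48629689e+01,  1.54655714e+00, -1.98541617e+01,
        9.47392022e-03,  1.45171911e-03, -4.78324068e-06]), 'eef_pos': array([ 0.20650856, -0.69497416,  0.25030944]), 'ee_rot': array([ 9.89589497e-01,  1.43918821e-01, -2.20456727e-06,  1.71659106e-05]), 'wrist_force': array([-0.01317332, -0.75292043, -0.09740965]), 'moment': array([ 0.00511356,  0.0432972 , -0.00614251]), 'grip_width': 0.08528398800447216}
```

View pics/top0.png

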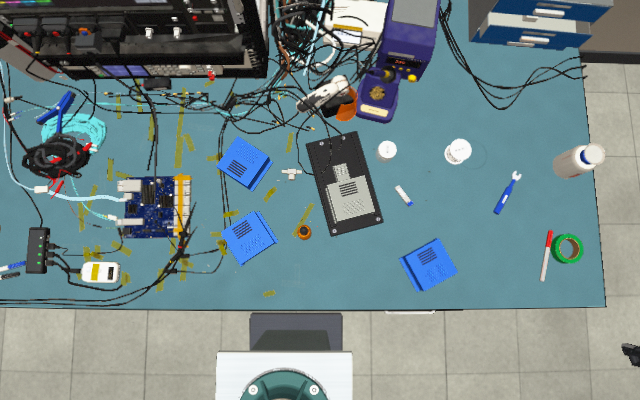

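View pics/side0.png

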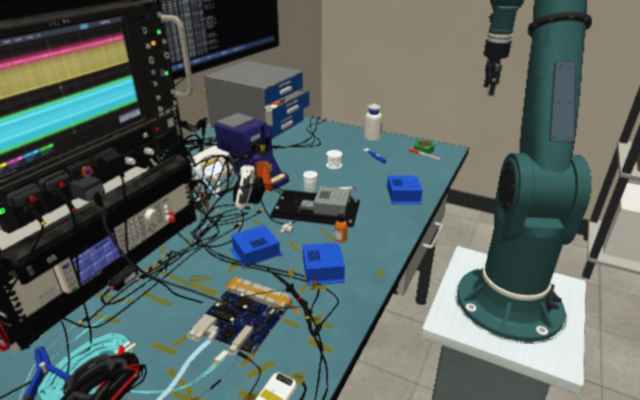

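Pictures 1 and 2: the black plate spans (306-385, 129-236) in the top view. The grey cover is at about (350,200), with the tab towards (340,172), so the cover slides off away from the robot.
What could be mistaken for the cover: blue hoods at (245,163), (249,240) and (428,265). The grey one on the black plate at (350,200) is the match. Next I check it in a close crop.

Run:
```python
import cv2
im=cv2.imread('pics/top0.png')[115:245,270:420]
cv2.imwrite('pics/c1.png',cv2.resize(im,None,fx=4.6,fy=4.6,interpolation=cv2.INTER_CUBIC))
```

```text
(no output)
```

View pics/c1.png

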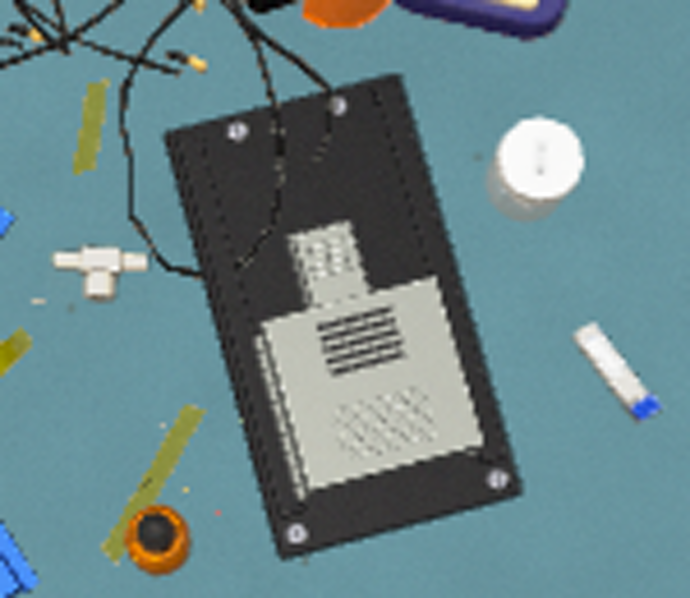

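Picture 3: the grey cover, vents up, sits on the black plate. The tab is at crop (328,262), and plate corners are at (165,133), (402,74), (521,492) and (283,558). The tee, bottle, jar and module are clear of the plate. The cover's near wall faces the robot.

```bash
cat >> h.py <<'E'
def unit(pose,P):
    x,y,t=pose;P=np.atleast_2d(np.array(P,float));c,s=np.cos(t),np.sin(t)
    return np.c_[x+c*P[:,0]-s*P[:,1],y+s*P[:,0]+c*P[:,1],P[:,2]]
E
python3 - <<'E'
from h import *
from scipy.optimize import least_squares
c=robot.camera('top')
def w(p,z): return ray(c,270+(p[0]+.5)/4.6-.5,115+(p[1]+.5)/4.6-.5,z)
pl=[w(p,.012) for p in[(165,133),(402,74),(521,492),(283,558)]]
m=np.array([[.168,.067,.012],[.168,-.067,.012],[-.072,-.067,.012],[-.072,.067,.012]])
cv=[w(p,.056) for p in[(260,323),(435,278),(484,446),(306,490)]]
mc=np.array([[.045,.046,.056],[.045,-.046,.056],[-.045,-.046,.056],[-.045,.046,.056]])
for M,W in((m,pl),(mc,cv)):
    r=least_squares(lambda q:(unit(q,M)-W).ravel(),[.6,0,0]);print(r.x[:2].round(4),np.degrees(r.x[2]).round(1),np.round(r.fun*1e3).reshape(-1,3)[:,:2].tolist())
    if M is m: pose=r.x
print('tab from pic',w((328,262),.022),'fit',unit(pose,[.0755,0,.022]))
print('pushface',unit(pose,[-.045,0,.0455]),'end',unit(pose,[.052,0,.0455]))
for k,p,z in(('jar',(540,160),.054),('bottle',(157,535),.03),('tee',(100,265),.01),('sfp',(617,370),.01)):
    P=w(p,z);d=P[:2]-pose[:2];cc,s=np.cos(pose[2]),np.sin(pose[2]);print(k,P.round(3),'unit',np.round([cc*d[0]+s*d[1],-s*d[0]+cc*d[1]],3))
# side check
c2=robot.camera('side');im=c2['color'][:,:,::-1].copy()
for q in np.vstack([m,mc,[[.0755,0,.022],[-.045,0,.0455]]]):
    u=proj(c2,unit(pose,q))[0];cv2.circle(im,tuple(np.round(u*16).astype(int).tolist()),16,(0,0,255),-1,shift=4)
cv2.imwrite('pics/s1.png',cv2.resize(im[160:250,240:380],None,fx=5,fy=5,interpolation=cv2.INTER_CUBIC))
E
```

```text
[ 0.5075 -0.1548] 15.0 [[1.0, 1.0], [2.0, 0.0], [-1.0, -2.0], [-1.0, 1.0]]
[ 0.5074 -0.1536] 14.7 [[1.0, -1.0], [0.0, 0.0], [-0.0, 1.0], [-1.0, -0.0]]
tab from pic [ 0.5780489  -0.13426678  0.022     ] fit [[ 0.58042515 -0.13521159  0.022     ]]
pushface [[ 0.46403975 -0.16643159  0.0455    ]] end [[ 0.55772758 -0.14130013  0.0455    ]]
jar [ 0.626 -0.243  0.054] unit [ 0.091 -0.116]
bottle [ 0.432 -0.045  0.03 ] unit [-0.044  0.126]
tee [ 0.579 -0.013  0.01 ] unit [0.106 0.119]
sfp [ 0.522 -0.289  0.01 ] unit [-0.02  -0.134]
```

View pics/s1.png

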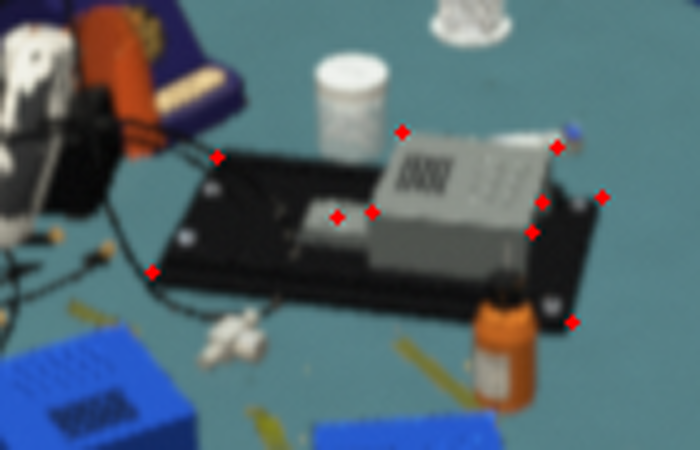

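Picture 4: the projected plate and tab points land on the unit in the side view, so the pose holds: (0.507,-0.154), yaw 15°. The tool's x axis is already within 1.5° of the unit's. Next I close the fingers and go above the tab.

Call:
arm_command:
  series: "0 0 -1.5 2.2 3.3 0 0;0 0 0 2.2 3.3 0 0;0 0 0 2.2 3.3 0 0;0 0 0 2.2 3.3 0 0;0 0 0 2.2 3.3 0 0;0 0 0 2.2 3.3 0 0;0 0 0 2.2 3.3 0 0;0 0 0 2.2 3.3 0 0;0 0 0 2.2 3.3 0 0;0 0 0 2.2 3.3 0 0"
  force: 40

```text
time: 1.83
eef_pos: [0.4274, -0.3634, 0.2507]
ee_rot: [0.991, 0.131, 0.0, 0.0]
wrist_force: [0.8, -0.7, -0.0]
grip_width: 0.0
```

Call:
arm_command:
  series: "0 0 0 2.2 3.3 0 0;0 0 0 2.2 3.3 0 0;0 0 0 2.2 3.3 0 0;0 0 0 2.2 3.3 0 0;0 0 0 2.2 3.3 0 0;0 0 0 2.2 3.3 0 0;0 0 0 2.2 3.2 0 0;0 0 0 0 0 0 0;0 0 0 0 0 0 0"

```text
time: 2.58
eef_pos: [0.5823, -0.1314, 0.2504]
ee_rot: [0.991, 0.134, 0.001, -0.001]
wrist_force: [-0.5, -0.2, 0.2]
grip_width: 0.0003
```

Call:
arm_command:
  series: "0 0 0 -0.2 -0.3 -3 0;0 0 0 0 0 -3 0;0 0 0 0 0 -3 0;0 0 0 0 0 -3 0;0 0 0 0 0 -3 0;0 0 0 0 0 -2 0;0 0 0 0 0 -1.5 0;0 0 0 0 0 -1 0;0 0 0 0 0 0 0;0 0 0 0 0 0 0"

```text
time: 3.42
eef_pos: [0.5781, -0.1392, 0.0553]
ee_rot: [0.991, 0.13, -0.0, 0.0]
wrist_force: [-0.2, -0.4, 0.2]
grip_width: -0.0
```

Run:
```python
from h import *
c=robot.camera('side');im=c['color'][:,:,::-1]
cv2.imwrite('pics/s2.png',cv2.resize(im[130:250,240:380],None,fx=4.8,fy=4.8,interpolation=cv2.INTER_CUBIC))
print(robot.observe()['eef_pos'],robot.observe()['wrist_force'])
```

```text
[ 0.57881176 -0.13897798  0.05607353] [ 0.05538621 -0.81726121  0.98920982]
```

View pics/s2.png

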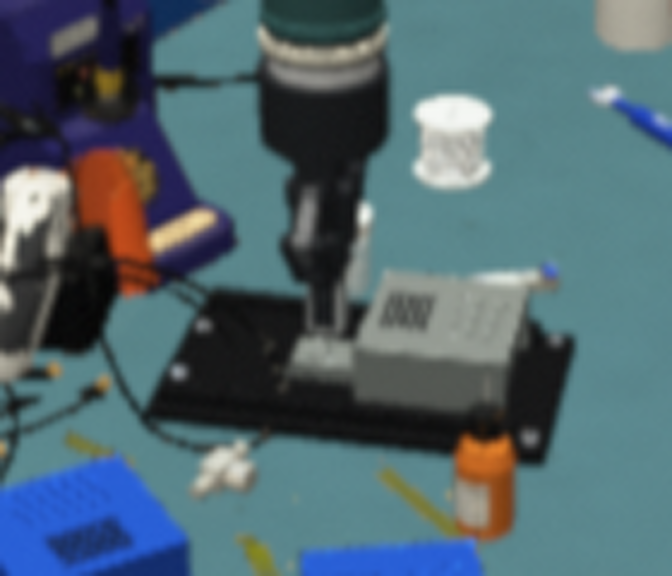

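Picture 5: the closed fingertips hang just over the tab (about crop (325,340)), clear of the cover wall. I nudge +y and press slowly.

Call:
arm_command:
  series: "0 0 0 0.1 0.3 -0.5 0;0 0 0 0 0 -0.5 0;0 0 0 0 0 -0.4 0;0 0 0 0 0 -0.3 0;0 0 0 0 0 -0.3 0;0 0 0 0 0 -0.2 0;0 0 0 0 0 0 0;0 0 0 0 0 0 0"

```text
time: 4.13
eef_pos: [0.5793, -0.135, 0.0331]
ee_rot: [0.991, 0.131, -0.0, -0.0]
wrist_force: [-0.3, -0.8, -0.2]
grip_width: -0.0001
```

Call:
arm_command:
  series: "0 0 0 0 0 -0.1 0;0 0 0 0 0 -0.1 0;0 0 0 0 0 0 0"

```text
time: 4.38
eef_pos: [0.5793, -0.1351, 0.032]
ee_rot: [0.991, 0.131, -0.0, 0.0]
wrist_force: [-1.1, 0.6, 7.1]
grip_width: -0.0001
```

Call:
arm_command:
  series: "0 0 0 0 0 -0.1 0;0 0 0 0 0 0 0;0 0 0 0 0 0 0"

```text
time: 4.63
eef_pos: [0.5794, -0.1351, 0.0318]
ee_rot: [0.991, 0.131, -0.0, 0.0]
wrist_force: [-2.4, 0.8, 13.2]
grip_width: 0.0001
```

The tab bottomed out: the tip stopped at 13 mm and the force rose to 13 N. I raise, go behind the cover's near wall and lower there.

Call:
arm_command:
  series: "0 0 0 0 0 2 0;0 0 0 0 0 3.5 0;0 0 0 0 0 3.5 0;0 0 0 0 0 2.5 0;0 0 0 -3 -0.8 0 0;0 0 0 -4 -1 0 0;0 0 0 -4 -1.1 0 0;0 0 0 -3.2 -0.8 0 0;0 0 0 0 0 0 0;0 0 0 0 0 0 0"

```text
time: 5.47
eef_pos: [0.4345, -0.1728, 0.1452]
ee_rot: [0.992, 0.129, -0.001, -0.0]
wrist_force: [0.8, 0.1, -0.1]
grip_width: 0.0002
```

Run:
```python
from h import *
P=[]
c=robot.camera('side');im=c['color'][:,:,::-1]
cv2.imwrite('pics/s3.png',cv2.resize(im[130:250,240:380],None,fx=4.8,fy=4.8,interpolation=cv2.INTER_CUBIC))
print(robot.observe()['eef_pos'],robot.observe()['wrist_force'])
```

```text
[ 0.43727004 -0.17243805  0.14542307] [ 0.45592414 -0.83751766  0.84863773]
```

View pics/s3.png

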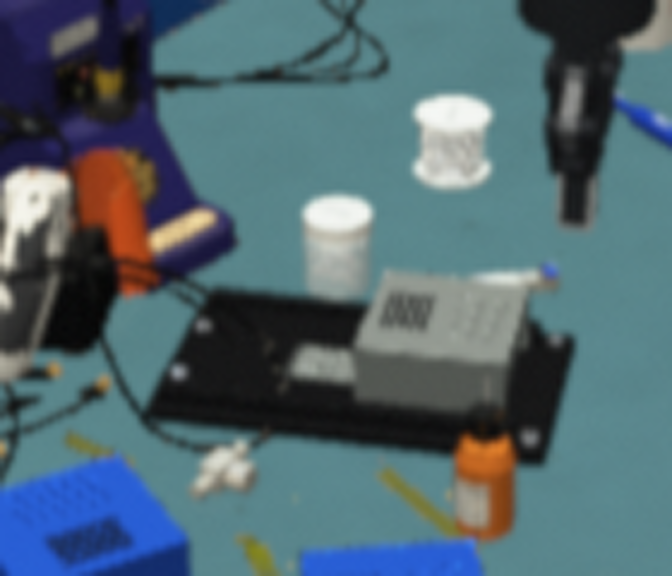

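Picture 6: the tab lies flush at crop (320,362) and the cover is still on its seat. I lower so the tips are at 40 mm, then push.

Call:
arm_command:
  series: "0 0 0 0 0 -3 0;0 0 0 0 0 -3 0;0 0 0 0 0 -1.6 0;0 0 0 0 0 -1 0;0 0 0 0 0 0 0;0 0 0 0 0 0 0"

```text
time: 6.02
eef_pos: [0.4386, -0.1717, 0.059]
ee_rot: [0.991, 0.131, 0.0, -0.0]
wrist_force: [-0.3, -0.5, -0.5]
grip_width: 0.0002
```

Call:
arm_command:
  series: "0 0 0 0.5 0.13 0 0;0 0 0 0.5 0.13 0 0;0 0 0 0.4 0.11 0 0;0 0 0 0.4 0.11 0 0;0 0 0 0.4 0.11 0 0;0 0 0 0 0 0 0"

```text
time: 6.52
eef_pos: [0.4607, -0.1658, 0.0597]
ee_rot: [0.991, 0.131, 0.001, 0.0]
wrist_force: [-0.3, 0.2, 0.2]
grip_width: 0.0
```

Call:
arm_command:
  series: "0 0 0 0.6 0.16 0 0;0 0 0 0.6 0.16 0 0;0 0 0 0.6 0.16 0 0;0 0 0 0.6 0.16 0 0"

```text
time: 6.85
eef_pos: [0.484, -0.1595, 0.0593]
ee_rot: [0.991, 0.131, -0.0, -0.0]
wrist_force: [-1.4, -0.7, 1.1]
grip_width: -0.0001
```

Run:
```python
from h import *
c=robot.camera('side');im=c['color'][:,:,::-1]
cv2.imwrite('pics/s4.png',cv2.resize(im[130:250,240:380],None,fx=4.8,fy=4.8,interpolation=cv2.INTER_CUBIC))
print(robot.observe()['eef_pos'],robot.observe()['wrist_force'])
```

```text
[ 0.48628413 -0.15907365  0.05938603] [ 0.57544333  0.89698009 -0.84738423]
```

View pics/s4.png

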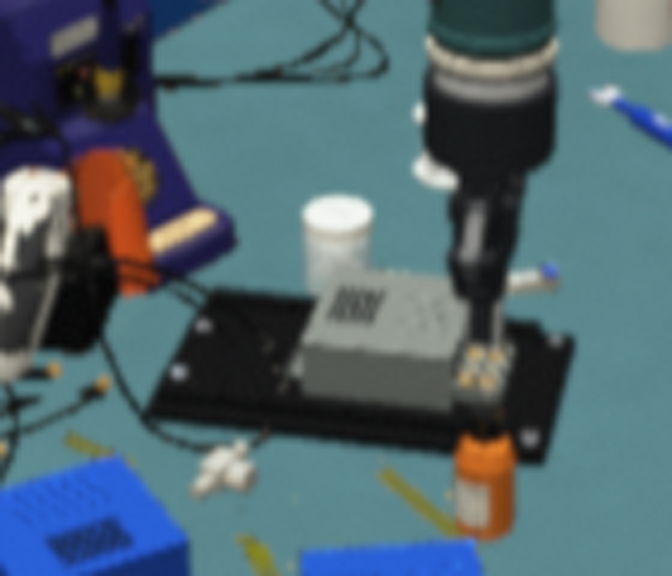

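Picture 7: the cover is sliding flat and over the tab, with terminals exposed at crop (485,365). I continue about 62 mm.

Call:
arm_command:
  series: "0 0 0 0.75 0.2 0 0;0 0 0 0.75 0.2 0 0;0 0 0 0.75 0.2 0 0;0 0 0 0.75 0.2 0 0;0 0 0 0.75 0.2 0 0;0 0 0 0.75 0.2 0 0;0 0 0 0.75 0.2 0 0;0 0 0 0.5 0.13 0 0;0 0 0 0.3 0.08 0 0;0 0 0 0 0 0 0"

```text
time: 7.73
eef_pos: [0.5453, -0.1432, 0.0594]
ee_rot: [0.991, 0.131, 0.001, 0.0]
wrist_force: [-0.7, -0.1, 0.8]
grip_width: 0.0001
```

Call:
arm_command:
  series: "0 0 0 0 0 0 0;0 0 0 -0.8 -0.2 0 0;0 0 0 -1 -0.3 0 0;0 0 0 0 0 2 0;0 0 0 0 0 3 0;0 0 0 -2.5 -0.7 3 0;0 0 0 -3.5 -1 0 0;0 0 0 -3.5 -1 0 0;0 0 0 0 0 0 0"

```text
time: 8.48
eef_pos: [0.4192, -0.1772, 0.1391]
ee_rot: [0.992, 0.127, -0.006, -0.001]
wrist_force: [-0.8, 0.7, -0.3]
grip_width: 0.0001
```

Run:
```python
from h import *
a=[]
for n in('top','side'):
    c=robot.camera(n);im=c['color'][:,:,::-1]; a.append(c)
im=c['color'][:,:,::-1]
A=cv2.resize(a[0]['color'][115:245,290:400,::-1],None,fx=4,fy=4,interpolation=cv2.INTER_CUBIC)
B=cv2.resize(im[160:250,260:345],None,fx=4,fy=4,interpolation=cv2.INTER_CUBIC)
B=cv2.copyMakeBorder(B,0,520-360,0,0,cv2.BORDER_CONSTANT)
cv2.imwrite('pics/f.png',np.hstack([A,B]))
pose=(.507,-.154,np.radians(15))
# predicted near edge of cover at travel 85 / 97 mm, in picture A
for t in(.085,.097): print(t,((proj(a[0],unit(pose,[[t-.045,.046,.056],[t-.045,-.046,.056]]))-[290,115]+.5)*4).round())
print(robot.observe()['eef_pos'],robot.observe()['wrist_force'])
```

```text
0.085 [[150. 289.]
 [301. 250.]]
0.097 [[145. 270.]
 [295. 231.]]
[ 0.42733745 -0.17637624  0.13939388] [0.98225569 0.32777799 0.08673393]
```

View pics/f.png

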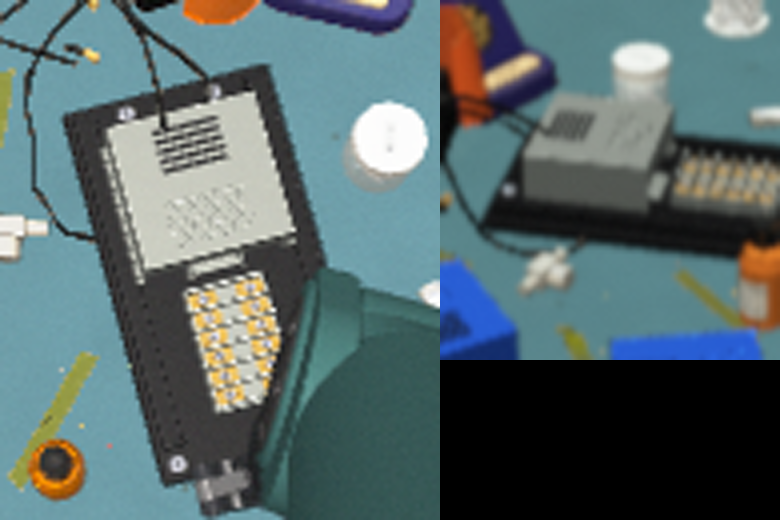

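Picture 8: the cover's near edge lies at (147,270)-(297,235), against a prediction of (145,270)-(295,231) for 97 mm of travel. It is flat, the whole strip is open, the bystanders are in place and the arm is clear.

```bash
python3 -c "
from rig import robot
print(robot.close_job())"
```

```text
the job is handed in; nothing more can be done
None
```

The terminals are uncovered and the job is handed in; it reported no verdict. I pressed the snap tab down with the closed fingertips and then pushed the grey cover along its rails over the tab.

- **Tab:** the fingertips stopped at about 13 mm height with the force rising to 13 N. The tab looked flush in the side picture, and the cover was still on its seat then.
- **Cover:** in the last top picture its near edge matches about 96 mm of travel, to within about 3 mm. It lies flat and the strip is open, though the arm hides a corner of the strip in that picture.
- **Bystanders:** the jar, bottle and tee looked unmoved. I did not measure any of the four at the end. The arm mostly hides the transceiver module in the last pictures, but it was in place during the push and nothing went near it.
- **Arm:** it is parked clear of everything, with about 1 N on the wrist, which is noise. The clock was at about 8.5 s of the 45 s at the last move.
- **Failed or disagreeing:** the trained network did not find the module in the first top view, so I located it in the picture. The wrist showed almost no force during the push, so I judged the slide from the pictures instead.

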